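# Fit the last castor and tug-test it

## Task

Fit the last castor to the upturned plant dolly: lift it out of the drilled timber block, press its stem fully home into the empty socket until it clicks in and the flange sits flat, with its wheel running the same way as the other three. Then check that it is held: pull it straight up with a steady force of about 12 newtons for a second, never with more than 20, and leave it fitted, upright and let go. Press it in firmly but do not hammer it, and do not disturb the other things on the bench.

Things in the scene. Friction and masses are not known exactly. Their poses are not given: they have to be found in the camera images.
- castor: Loose rigid (non-swivel) castor, about 150 g, wheel up, stem down in a hole of the drilled block: steel fork, black 50 mm wheel. Origin: on the stem axis at the underside of its flange (28 mm across), which lies on the block now and on the socket plate when home. z up from flange to wheel (top of wheel at 67 mm); the axle lies along y, 42 mm up; the wheel rolls along x.
- fork (a point): Middle of the castor's fork, 33 mm above the castor's origin, same axes; the place to grasp. The fork's two flat outer cheeks face +y and -y, 34 mm apart over the outside, 26 mm wide along x, from 6 to 50 mm above the castor's origin.
- nose (a point): Tip of the castor's stem, 33 mm below the castor's origin. From the flange down the stem is 12 mm thick to 11 mm, then a groove 6.4 mm thick to 19.5 mm, a 12 mm head to 24 mm, and a bullet nose narrowing to 5 mm at this tip.
- socket (a point): Centre of the mouth of the dolly's one empty socket, level with the top of its square steel plate (36 mm), 58 mm above the bench; z up, x along the batten, the way the other wheels roll. Round hole 13 mm wide, over 35 mm deep. Clicked in, the castor has 2 mm of free up and down play; a pull after that meets the rigid latch. Pulled before it has clicked, it comes out.
- latch: The spring latch inside the socket, 15 mm below its mouth. It grips the nose when the flange is about 18 mm above the plate; the push needed rises to 8 to 17 N until the flange is 11 mm above it, then 4 to 10 N of rubbing until 2 mm above it, where it clicks into the groove and the flange drops flat on the plate, a hard stop. Side load makes the stem bind.
- dolly: Upturned plant dolly of pale timber that stays put: slats face down (240 x 220 mm, 18 mm thick), two battens along x at y = +-80 mm, tops 56 mm above the bench. Socket plates at x = +-82, y = +-80 mm; three hold castors like the loose one (wheel tops 125 mm up), the one at x = -82, y = +80 mm is empty. Origin: centre, on the bench; any yaw.
- block: Drilled timber offcut that stays put, 260 mm (x) by 90 mm (y) by 45 mm high, with three 18 mm through holes on its centre line at x = -85, 0 and +85 mm; they hold the castor and two glides, in any order. Origin: centre of its underside, on the bench.
- glide_a: Bystander: grey plastic furniture glide, a 36 mm dome 17 mm high, no wheel, stem down in a hole of the block. Origin at the dome's underside. Leave it there.
- glide_b: Bystander: a second such glide in another hole of the block. Leave it there.
- tape: Bystander: tape measure case, 66 by 34 by 62 mm, on the bench. Origin at its underside.
- pencil: Bystander: flat carpenter's pencil, 186 mm long, lying on the dolly's slats between the battens. Origin at its underside, middle.
- bracket_a: Bystander: steel angle bracket with 50 mm legs, 20 mm wide, on the bench beyond the dolly. Origin at its corner.
- bracket_b: Bystander: a second such bracket on the near side. Origin at its corner.
- mallet: Bystander: rubber mallet, 100 mm head 60 mm thick, wooden handle, lying on the bench to the right. Origin at its underside.
- screwdriver: Bystander: screwdriver 200 mm long lying on the bench to the right. Origin under its middle.
- glue: Bystander: white glue bottle 60 mm wide, 170 mm high, standing at the right. Origin at its underside.

How it is judged:
By the outcome, as a careful person would: the job done as asked, in the order asked, and still so for the second after the job is handed in, with the robot touching nothing.
It also fails if it takes over 64 s, if anything falls off the work surface, if the arm or the gripper's body presses on something with over 40 N, if the wrist force passes 120 N, or if a joint passes its speed limit or range.

## Robot

A 6-joint arm with a two-finger parallel gripper is mounted at the origin on the work surface. World frame = base frame: x ahead of the robot, y to its left, z up, the work surface at z = 0. Lengths are in m, angles in degrees, forces in N, time in s.
With the tool pointing down it reaches from about 0.375 to 0.9 m from the base axis. Payload 3.1 kg.
Tool frame: the origin (TCP) lies on the centre line of the jaws, within the pads' length; the fingertips stand 17 mm ahead of it and the grasp point (between the pads) lies 2 mm behind it; y points along the fingers, x is the direction in which the jaws open and shut, and the axes are right-handed (so a half turn about y gives the same grasp; the last joint's range is limited). The gripper opens to 87 mm and grips with 3 to 60 N. Pads are 19 mm wide; open, the fingers measure 117 mm over their backs; the gripper's body (75 mm by 190 mm) begins 51 mm behind the grasp point.
Start: joints at [-83.451, 30.224, 82.088, -0, 67.689, -10.227], TCP at [0.18, -0.598, 0.24] pointing down, gripper open.
Joint ranges: [-176.69, 176.69], [-43.24, 126.21], [12.49, 139.97], [-82, 262], [0, 151.66], [-163.58, 163.58]. Speed limits (degrees/s): [159.86, 159.86, 180, 180, 180, 180].

## Interface

Orientations are given as a 3x3 rotation matrix whose columns are the frame's x, y, z axes.
In Python, from rig import read_state, capture, camera_info, hand_in, trace, tip_of gives the robot as it stands.
- The arm moves only by the tool jog_arm, never from a script. Its argument "steps" is a list of rows, each an object with "fingers": the opening in per cent of the stroke, from 0 (shut) to 100 (fully open); "delta_pos": the shift along the world's x, y, z in mm, a list of three; "turn": the turn about the world's z in degrees. A call has 1 to 20 rows; each row is the pose to reach, as a shift and turn from the pose commanded when the call began; what a row does not reach only later rows make up. A row lasts 1/12 s, in which the tool goes at most 41.7 mm and 7.16 degrees, less where a joint would pass 70% of its speed; a pose out of reach is approached as far as the arm can. A call with a gripper value outside its range is refused whole. The fingers move at their own pace and stop on an object; the grip force is fixed at half the most. Time passes only in rows, so rows that repeat a pose let the fingers close. It gives the time, the measured TCP pose, the force and the opening at its end, in the units of the state.
- read_state(): the state, without advancing time (a new reading comes with each control period).
- capture(name): name is "side" or "top" or "wrist"; returns the picture (480x640x3 uint8, red, green, blue); there is no depth.
- camera_info(name): a dict with "fov_y" (degrees; the focal length in pixels is half the picture's height over the tangent of half this angle, whatever the lens; pixels are square), "cx", "cy" (the principal point, pixels), "k1" (the pictures are not rectified: a ray, as slopes to the right and down, at radius r is drawn at 1 + k1 r^2 times it, then the intrinsics apply), "view" (4x4, takes a point from world to camera coordinates); the wrist camera has in their place "tool_from_camera" (4x4, takes a point from camera to tool coordinates, whose origin is the TCP and whose axes are the tool frame's). Camera axes: x right, y down, z forward; pixel columns grow to the right and rows downward; lengths in m; the calibration is good to about 2 mm. A picture is of the moment at which its call begins: read the wrist's pose just before it. camera_info takes no time and is no camera call.
- hand_in(): hands the job in, once; it reports no verdict.
Trained networks look in the newest picture that a camera, given by its name, has taken for a name from the list of things; names that differ only in an ending like _2 or _b are one class to them, and where a whole thing is asked for, a point or a joint stands for the part that bears it (a point fixed in the world has none). Each returns a list of dicts, best first, with "confidence" (0 to 1); they miss things now and then, are a little off and sometimes report something else, mostly with a low value. They report only what shows in the picture. A call takes as long as a camera call.
- trace(target, camera): "mask" (480x640 bool, what is visible of it).
- tip_of(target, camera): "position" ([x, y, z] in m, in world coordinates, good to about 4 mm: a listed point, or the origin of a listed thing).
The state is a dict: "time_s": time; "joint_positions": joint angles; "qvel": joint speeds; "tau": joint torques, N m; "position": TCP position; "tcp_rot": TCP orientation; "force": force on the tool from outside, world axes, zero at the start; "moment": the same for the moment, N m; "opening": opening from 0.0 (shut) to 1.0 (fully open).
Only numpy, scipy, OpenCV 4.12 (cv2) and the standard library are available. Lean on these libraries where they do the work, as an engineer would, in place of code of your own. Each camera call takes 0.05 s, during which the arm holds its last target.

## Working session

There is one attempt and no reset: what is moved stays moved. The work goes in short steps, Python scripts to look and compute and a tool call to move; the robot and the scene stay as the last step left them, time stands still between calls to the robot, and variables do not carry over. Pictures are saved under pics/ and viewed, and the job is handed in when it is done.

Besides the shell and the picture viewer there is one more tool, called after "Call:" as name(argument=value, ...), one argument or row to a line, values as JSON. jog_arm: Moves the arm, as the interface text tells. Its arguments: {"type":"object","properties":{"steps":{"type":"array","items":{"type":"object","properties":{"fingers":{"type":"number"},"delta_pos":{"type":"array","items":{"type":"number"}},"turn":{"type":"number"}}}}},"required":["steps"]}

```bash
mkdir -p pics; ls
cat > h.py <<'E'
from rig import *
import numpy as np, cv2
def save(name,fn):
    im=capture(name); cv2.imwrite('pics/'+fn,im[:,:,::-1]); return im
E
python3 - <<'E'
from h import *
s=read_state(); print(s)
for n in ['side','top','wrist']:
    save(n,n+'0.png'); print(n,camera_info(n))
for n in ['side','top']:
    for t in ['castor','fork','socket','dolly','block','glide_a']:
        print(n,t,[(np.round(d['position'],4).tolist(),round(d['confidence'],2)) for d in tip_of(t,n)][:4])
print(read_state()['time_s'])
E
```

```text
pics
{'time_s': 0.0, 'joint_positions': array([-8.34499554e+01,  3.02786880e+01,  8.21575798e+01, -9.03882736e-04,
        6.76887804e+01, -1.02273309e+01]), 'qvel': array([ 0.04616959,  0.01078271,  0.01456847, -0.00255118, -0.03083266,
        0.03323132]), 'tau': array([-7.45770012e-05, -4.40043926e+01, -1.76592153e+01,  6.33546431e-02,
        5.80195687e-02, -1.67822591e-04]), 'position': array([ 0.18035046, -0.59767556,  0.23856795]), 'tcp_rot': array([[ 2.88659223e-01, -2.63459400e-04,  9.57431869e-01],
       [-9.57429490e-01,  2.16658932e-03,  2.88659102e-01],
       [-2.15041161e-03, -9.99997618e-01,  3.73162190e-04]]), 'force': array([ 0.11542748, -0.27297336, -0.48751444]), 'moment': array([-0.04095046,  0.00636676, -0.0030143 ]), 'opening': 0.9980643712255088}
side {'fov_y': 42.00808572180979, 'cx': 322.5594925216441, 'cy': 237.877601322595, 'k1': 0.011624369551792597, 'view': array([[-0.87663754, -0.48074483, -0.01977432,  0.46758994],
       [-0.31790879,  0.60957635, -0.72618915,  0.25265897],
       [ 0.36116564, -0.63031824, -0.68721052,  1.06341406],
       [ 0.   
[... 953 characters left out ...]
.5194, 0.2879, 0.078], 0.79), ([0.4328, 0.2872, 0.0441], 0.51)]
side socket [([0.4343, -0.0723, 0.0583], 0.74)]
side dolly [([0.5521, -0.0583, 0.0003], 0.88)]
side block [([0.5211, 0.2808, 0.0001], 0.76)]
side glide_a [([0.6018, 0.2772, 0.0445], 0.54)]
top castor [([0.5199, 0.2861, 0.045], 0.62), ([0.7742, 0.0169, -0.0059], 0.41)]
top fork [([0.5155, 0.2872, 0.0801], 0.59), ([0.7079, -0.2854, -0.0017], 0.31), ([0.5225, 0.2874, 0.0442], 0.3)]
top socket [([0.436, -0.0748, 0.057], 0.61)]
top dolly [([0.558, -0.0536, 0.0023], 0.7), ([0.7428, 0.2333, -0.0022], 0.37)]
top block [([0.5187, 0.2884, -0.0017], 0.59)]
top glide_a [([0.434, 0.295, 0.0442], 0.66), ([0.6318, -0.3938, 0.0012], 0.64)]
0.75
```

View pics/side0.png

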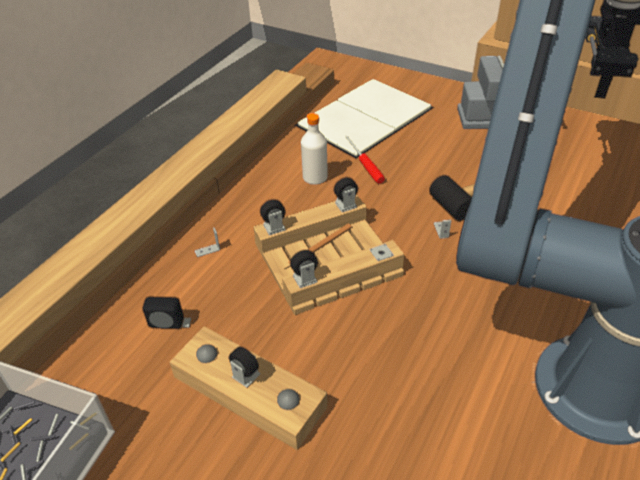

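View pics/top0.png

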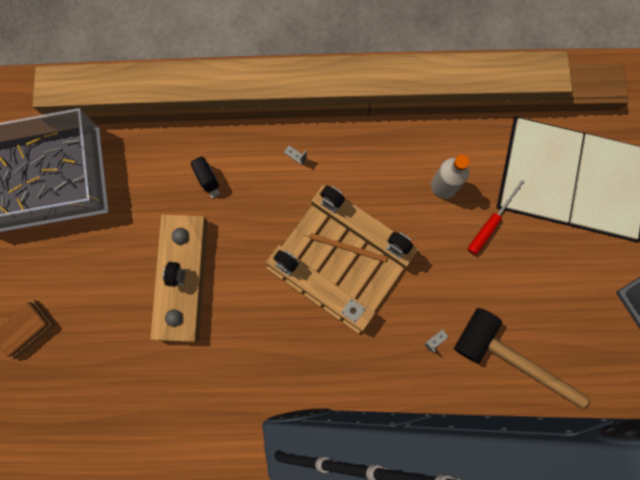

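View pics/wrist0.png

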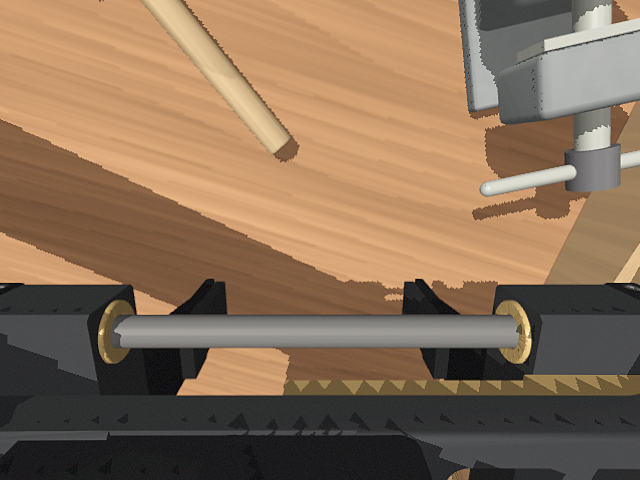

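Call:
jog_arm(
  steps=[
    {"delta_pos": [255,525,0],"turn": 38,"fingers": 100},
    {"delta_pos": [255,525,0],"turn": 38,"fingers": 100},
    {"delta_pos": [255,525,0],"turn": 38,"fingers": 100},
    {"delta_pos": [255,525,0],"turn": 38,"fingers": 100},
    {"delta_pos": [255,525,0],"turn": 38,"fingers": 100},
    {"delta_pos": [255,525,0],"turn": 38,"fingers": 100},
    {"delta_pos": [255,525,0],"turn": 38,"fingers": 100},
    {"delta_pos": [255,525,0],"turn": 38,"fingers": 100},
    {"delta_pos": [255,525,0],"turn": 38,"fingers": 100},
    {"delta_pos": [255,525,0],"turn": 38,"fingers": 100},
    {"delta_pos": [255,525,0],"turn": 38,"fingers": 100},
    {"delta_pos": [255,525,0],"turn": 38,"fingers": 100},
    {"delta_pos": [255,525,0],"turn": 38,"fingers": 100},
    {"delta_pos": [255,525,0],"turn": 38,"fingers": 100},
    {"delta_pos": [255,525,0],"turn": 38,"fingers": 100},
    {"delta_pos": [255,525,0],"turn": 38,"fingers": 100},
    {"delta_pos": [255,525,0],"turn": 38,"fingers": 100},
    {"delta_pos": [255,525,0],"turn": 38,"fingers": 100},
  ],
)

```text
time_s: 2.25
position: [0.4352, -0.0745, 0.2396]
tcp_rot: [[0.816, -0.0, 0.578], [-0.578, -0.0, 0.816], [0.0, -1.0, -0.0]]
force: [-0.3, -0.5, -0.1]
opening: 0.999
```

```bash
cat >> h.py <<'E'
def cam(name,s=None):
    c=camera_info(name); f=240/np.tan(np.radians(c['fov_y']/2))
    if name=='wrist':
        T=np.eye(4); T[:3,:3]=s['tcp_rot']; T[:3,3]=s['position']
        V=np.linalg.inv(T@c['tool_from_camera'])
    else: V=c['view']
    return dict(V=V,f=f,cx=c['cx'],cy=c['cy'],k=c['k1'])
def proj(c,P):
    P=np.atleast_2d(P); q=P@c['V'][:3,:3].T+c['V'][:3,3]; u=q[:,:2]/q[:,2:]
    u=u*(1+c['k']*(u**2).sum(1,keepdims=True)); return u*c['f']+[c['cx'],c['cy']]
def ray(c,px):
    d=(np.atleast_2d(px)-[c['cx'],c['cy']])/c['f']; u=d.copy()
    for _ in range(20): u=d/(1+c['k']*(u**2).sum(1,keepdims=True))
    R=c['V'][:3,:3]; o=-R.T@c['V'][:3,3]
    v=np.c_[u,np.ones(len(u))]@R; return o,v
def atz(c,px,z):
    o,v=ray(c,px); return o+v*((z-o[2])/v[:,2:])
def tri(obs):
    A=np.zeros((3,3));b=np.zeros(3)
    for c,px in obs:
        o,v=ray(c,px); v=v[0]/np.linalg.norm(v[0]); M=np.eye(3)-np.outer(v,v); A+=M;b+=M@o
    p=np.linalg.solve(A,b)
    return p,[proj(c,p)[0]-px for c,px in obs]
def sv(fn,s): 
    import pickle; pickle.dump(s,open(fn,'wb'))
def ld(fn):
    import pickle; return pickle.load(open(fn,'rb'))
E
python3 - <<'E'
from h import *
s=read_state(); print(s['time_s'],s['position'],s['tcp_rot'],s['force']); sv('w1.pkl',s)
save('wrist','w1.png')
for t in ['socket','dolly']:
  print(t,[(np.round(d['position'],4).tolist(),round(d['confidence'],2)) for d in tip_of(t,'wrist')][:4])
E
```

```text
2.25 [ 0.4351521  -0.07448364  0.23959525] [[ 8.15998938e-01 -5.65506559e-05  5.78053397e-01]
 [-5.78053365e-01 -4.23669389e-04  8.15998853e-01]
 [ 1.98758259e-04 -9.99999909e-01 -3.78403069e-04]] [-0.29457192 -0.48824727 -0.14126695]
socket [([0.4393, -0.0773, 0.0555], 0.89), ([0.3589, -0.2277, -0.0062], 0.4)]
dolly [([0.5525, -0.0524, -0.0011], 0.81)]
```

View pics/w1.png

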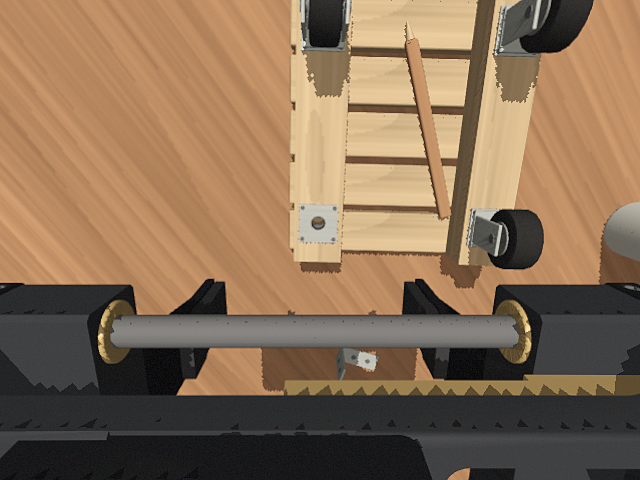

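Run:
```python
import cv2,numpy as np
im=cv2.imread('pics/w1.png')
a=cv2.resize(im[190:270,280:360],None,fx=7,fy=7,interpolation=cv2.INTER_NEAREST)
cv2.imwrite('pics/z1.png',a)
b=cv2.resize(im[0:280,270:550],None,fx=2,fy=2); cv2.imwrite('pics/z2.png',b)
```

```text
(no output)
```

View pics/z1.png

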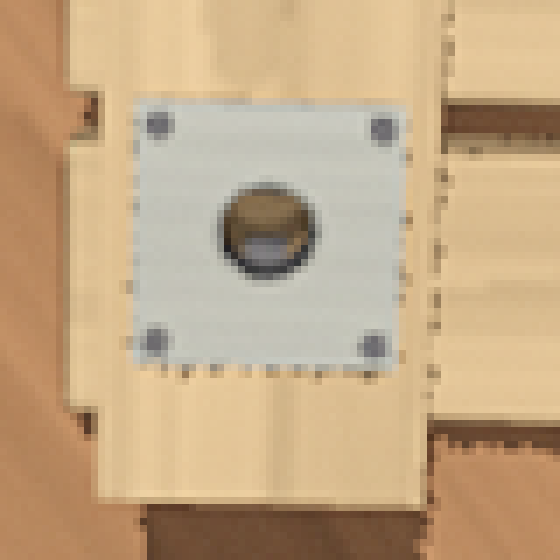

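View pics/z2.png

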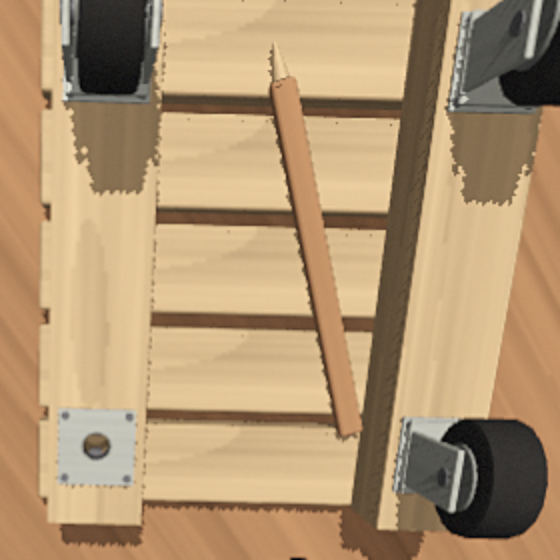

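Run:
```python
from h import *
s=ld('w1.pkl'); c=cam('wrist',s)
p=atz(c,[[317.6,222.7],[317.8,223.2]],.058); print('sock',p)
z1=lambda q:[(q[0]-3.5)/7+280,(q[1]-3.5)/7+190]
P=atz(c,[z1(q) for q in [(159,124),(384,129),(373,346),(155,341)]],.058); print(P, P.mean(0))
d=P[0]-P[3]; e=P[1]-P[2]; g=P[1]-P[0];h=P[2]-P[3]
for v in (d,e,g,h): print(np.degrees(np.arctan2(v[1],v[0])),np.linalg.norm(v))
for a,b in [((143,522),(163,0)),((49,522),(65,0)),((379,530),(463,0))]:
    q=atz(c,[(a[0]/2+270,a[1]/2),(b[0]/2+270,b[1]/2)],.056); v=q[1]-q[0]; print(np.degrees(np.arctan2(v[1],v[0])),q)
for n in ['side','top']:
    # refine using hole dark spots
    im=cv2.imread(f'pics/{n}0.png'); u,v=np.round(proj(cam(n),p[0])[0]).astype(int); print(n,proj(cam(n),p))
    cv2.imwrite(f'pics/zs_{n}.png',cv2.resize(im[v-25:v+25,u-25:u+25],None,fx=10,fy=10,interpolation=cv2.INTER_NEAREST)); print(u-25,v-25)
a=cv2.hconcat([cv2.imread('pics/zs_side.png'),]);
```

```text
sock [[ 0.43985514 -0.07285074  0.058     ]
 [ 0.43973343 -0.07334948  0.058     ]]
[[ 0.43663436 -0.05267893  0.058     ]
 [ 0.46054387 -0.07040436  0.058     ]
 [ 0.44258638 -0.09399478  0.058     ]
 [ 0.4188901  -0.07637935  0.058     ]] [ 0.43966368 -0.07336435  0.058     ]
53.17816760385041 0.029606904143361167
52.7208978865529 0.02964758955001859
-36.551561441015956 0.029763323326102487
-36.626511972196596 0.029526552945233424
53.826963273409255 [[ 0.43676978 -0.11758726  0.056     ]
 [ 0.56689947  0.06038809  0.056     ]]
52.21787560048719 [[ 0.39953798 -0.09125264  0.056     ]
 [ 0.53472379  0.08314017  0.056     ]]
52.40125861787641 [[ 0.52818545 -0.18723653  0.056     ]
 [ 0.66517563 -0.00934307  0.056     ]]
side [[381.53223859 251.26193722]
 [381.69557976 251.1239865 ]]
357 226
top [[352.57391406 310.13112304]
 [352.82401398 310.18515802]]
328 285
```

View pics/zs_side.png

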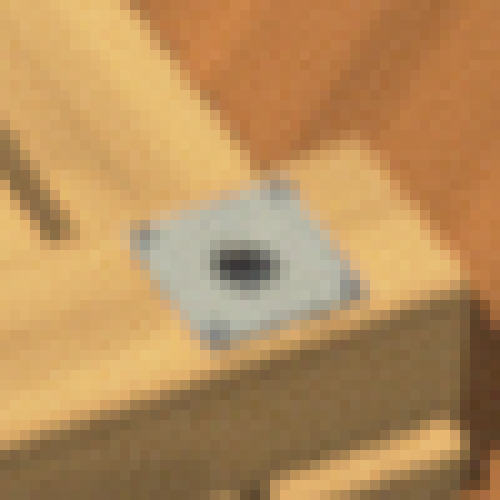

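View pics/zs_top.png

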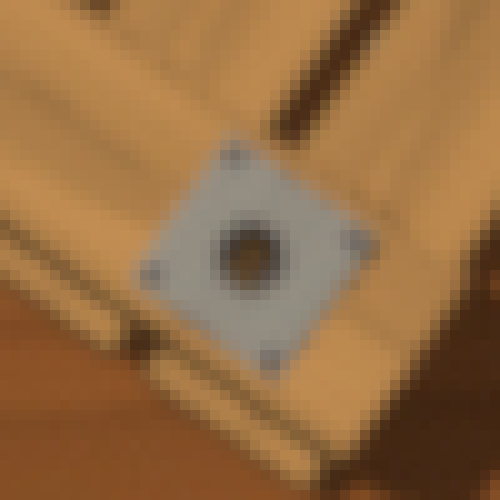

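Call:
jog_arm(
  steps=[
    {"delta_pos": [83,360,0],"turn": 0,"fingers": 100},
    {"delta_pos": [83,360,0],"turn": 0,"fingers": 100},
    {"delta_pos": [83,360,0],"turn": 0,"fingers": 100},
    {"delta_pos": [83,360,0],"turn": 0,"fingers": 100},
    {"delta_pos": [83,360,0],"turn": 0,"fingers": 100},
    {"delta_pos": [83,360,0],"turn": 0,"fingers": 100},
    {"delta_pos": [83,360,0],"turn": 0,"fingers": 100},
    {"delta_pos": [83,360,0],"turn": 0,"fingers": 100},
    {"delta_pos": [83,360,0],"turn": 0,"fingers": 100},
    {"delta_pos": [83,360,0],"turn": 0,"fingers": 100},
    {"delta_pos": [83,360,0],"turn": 0,"fingers": 100},
    {"delta_pos": [83,360,0],"turn": 0,"fingers": 100},
    {"delta_pos": [83,360,0],"turn": 0,"fingers": 100},
  ],
)

```text
time_s: 3.48
position: [0.5183, 0.2847, 0.2393]
tcp_rot: [[0.816, -0.001, 0.579], [-0.579, -0.001, 0.816], [-0.001, -1.0, -0.001]]
force: [-0.6, -0.4, 0.6]
opening: 0.997
```

Run:
```python
from h import *
s=read_state(); print(s['time_s'],s['position'],s['tcp_rot'],s['force']); sv('w2.pkl',s)
im=save('wrist','w2.png')
for t in ['castor','fork']:
  print(t,[(np.round(d['position'],4).tolist(),round(d['confidence'],2)) for d in tip_of(t,'wrist')][:4])
c=cam('wrist',s); u,v=np.round(proj(c,[.52,.286,.08])[0]).astype(int);print(u,v)
cv2.imwrite('pics/z3.png',cv2.resize(im[max(v-60,0):v+60,u-60:u+60,::-1],None,fx=5,fy=5,interpolation=cv2.INTER_CUBIC))
print('socktri',tri([(cam('wrist',ld('w1.pkl')),(317.7,222.9)),(cam('side'),(381.1,251.9)),(cam('top'),(352.5,310.2))]))
```

```text
3.4833 [0.51826178 0.28468221 0.23928066] [[ 8.15550709e-01 -1.26970647e-03  5.78684222e-01]
 [-5.78685347e-01 -8.27876604e-04  8.15550479e-01]
 [-5.56430593e-04 -9.99998851e-01 -1.40993588e-03]] [-0.63011841 -0.43387687  0.64663231]
castor [([0.518, 0.2879, 0.0438], 0.78)]
fork [([0.5176, 0.2864, 0.0769], 0.71)]
315 230
socktri (array([ 0.4400123 , -0.07289811,  0.05626901]), [array([ 0.04753422, -0.63037692]), array([ 0.32997554, -0.05294016]), array([ 0.05206164, -0.09197904])])
```

View pics/w2.png

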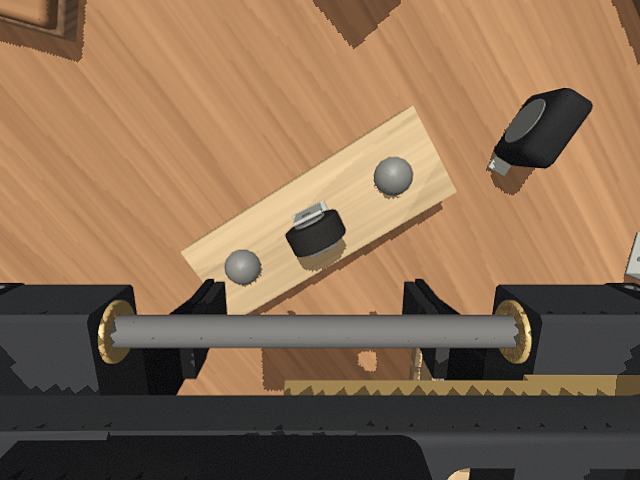

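View pics/z3.png

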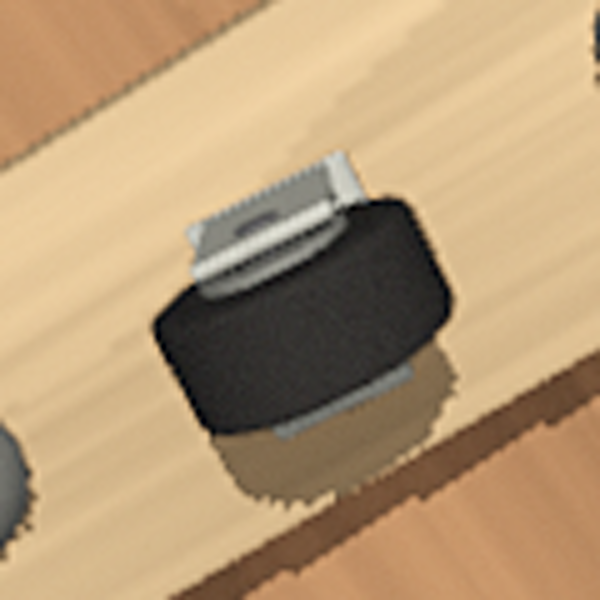

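Call:
jog_arm(
  steps=[
    {"delta_pos": [0,2,-30],"turn": -66,"fingers": 100},
    {"delta_pos": [0,2,-30],"turn": -66,"fingers": 100},
    {"delta_pos": [0,2,-30],"turn": -66,"fingers": 100},
    {"delta_pos": [0,2,-30],"turn": -66,"fingers": 100},
    {"delta_pos": [0,2,-30],"turn": -66,"fingers": 100},
    {"delta_pos": [0,2,-30],"turn": -66,"fingers": 100},
    {"delta_pos": [0,2,-30],"turn": -66,"fingers": 100},
    {"delta_pos": [0,2,-30],"turn": -66,"fingers": 100},
    {"delta_pos": [0,2,-30],"turn": -66,"fingers": 100},
    {"delta_pos": [0,2,-30],"turn": -66,"fingers": 100},
    {"delta_pos": [0,2,-30],"turn": -66,"fingers": 100},
    {"delta_pos": [0,2,-30],"turn": -66,"fingers": 100},
  ],
)

```text
time_s: 4.63
position: [0.5185, 0.2879, 0.2097]
tcp_rot: [[-0.195, 0.0, 0.981], [-0.981, 0.0, -0.195], [-0.0, -1.0, 0.0]]
force: [0.5, 0.8, 0.3]
opening: 1.0
```

Run:
```python
from h import *
s=read_state(); print(s['time_s'],s['position'],s['tcp_rot'],s['force'],s['joint_positions']); sv('w3.pkl',s)
im=save('wrist','w3.png')
for t in ['castor','fork']:
  print(t,[(np.round(d['position'],4).tolist(),round(d['confidence'],2)) for d in tip_of(t,'wrist')][:4])
c=cam('wrist',s); u,v=np.round(proj(c,[.518,.287,.08])[0]).astype(int);print(u,v)
cv2.imwrite('pics/z4.png',cv2.resize(im[max(v-60,0):v+60,u-60:u+60,::-1],None,fx=5,fy=5,interpolation=cv2.INTER_CUBIC))
```

```text
4.6333 [0.51854065 0.28788248 0.20973672] [[-1.94776392e-01  9.19115002e-05  9.80847669e-01]
 [-9.80847672e-01  9.31803379e-06 -1.94776393e-01]
 [-2.70417622e-05 -9.99999996e-01  8.83362481e-05]] [0.45033916 0.79666053 0.33508953] [ 1.82519003e+01  2.97757816e+01  8.85652212e+01 -1.29793600e-03
  6.16538287e+01  1.19484178e+02]
castor [([0.5176, 0.2866, 0.0445], 0.62)]
fork [([0.5198, 0.2841, 0.0801], 0.66)]
315 241
```

View pics/z4.png

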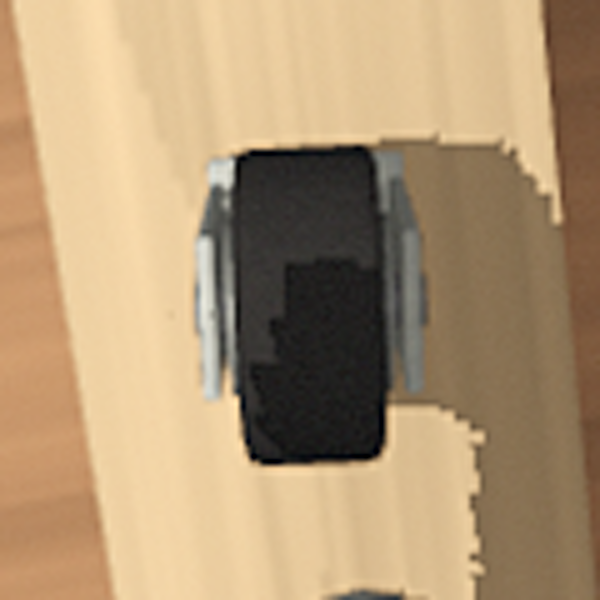

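Run:
```python
from h import *
s=ld('w3.pkl'); c=cam('wrist',s)
f=lambda q:[(q[0]-2.5)/5+255,(q[1]-2.5)/5+181]
P=atz(c,[f(q) for q in [(198,235),(207,398),(421,230),(425,388)]],.095); print(P,P.mean(0))
for a,b in ((1,0),(3,2)):
    v=P[b]-P[a]; print(np.degrees(np.arctan2(v[1],v[0])),np.linalg.norm(v))
def model(x,y,th,z0=.045):
    R=np.array([[np.cos(th),-np.sin(th)],[np.sin(th),np.cos(th)]]); pts=[]
    def add(l,zs):
        return np.c_[np.array(l)@R.T+[x,y],zs]
    out=[]
    for sg in(1,-1):
        for z in (.006,.05):
            out.append(add([[-.013,sg*.017],[.013,sg*.017]],[z0+z]*2))
    a=np.linspace(0,2*np.pi,60)
    for w in (-.0105,.0105): out.append(add(np.c_[.025*np.cos(a),w+0*a],z0+.042+.025*np.sin(a)))
    out.append(add(np.c_[.014*np.cos(a),.014*np.sin(a)],z0+0*a))
    return out
import sys
for x,y,d in [(.518,.287,-11.5),(.5185,.287,-13)]:
  outs=[]
  for n,fn,cc in [('wrist','w3',c),('side','side0',cam('side')),('top','top0',cam('top')),('w2','w2',cam('wrist',ld('w2.pkl')))]:
    im=cv2.imread(f'pics/{fn}.png'); u,v=np.round(proj(cc,[.518,.287,.08])[0]).astype(int)
    k=4 if n[0]=='w' else 8; r=50*4//k+0
    crop=cv2.resize(im[v-r:v+r,u-r:u+r],(400,400),interpolation=cv2.INTER_CUBIC); k=400/(2*r)
    for L in model(x,y,np.radians(d)):
        q=((proj(cc,L)-[u-r,v-r]+.5)*k)
        cv2.polylines(crop,[np.round(q*8).astype(np.int32)],False,(0,255,0),1,cv2.LINE_AA,3)
    outs.append(cv2.resize(crop,(400,300)) if 0 else crop)
  g=cv2.vconcat([cv2.hconcat(outs[:2]),cv2.hconcat(outs[2:])]); cv2.imwrite(f'pics/fit{-d}.png',cv2.resize(g,(600,600)))
```

```text
[[0.53525632 0.29984158 0.095     ]
 [0.50998797 0.3038182  0.095     ]
 [0.52954258 0.26700627 0.095     ]
 [0.50508651 0.27075694 0.095     ]] [0.51996835 0.28535575 0.095     ]
-8.943600391127678 0.025579354359335615
-8.719152462505763 0.024742009330570226
```

View pics/fit11.5.png

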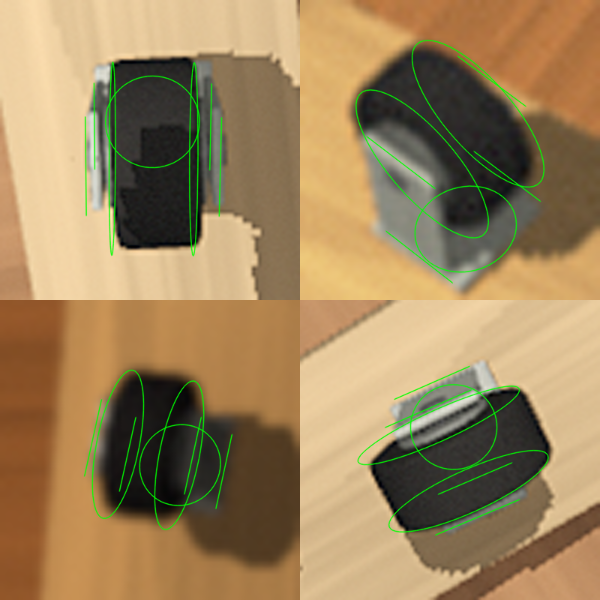

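View pics/fit13.png

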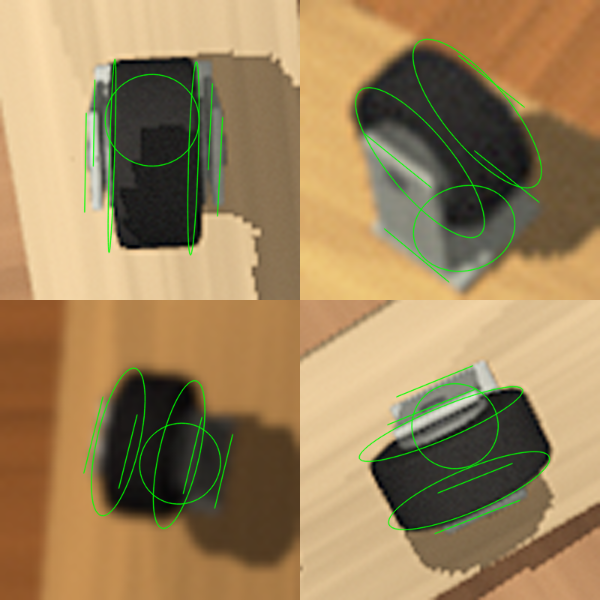

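```bash
cat > ov.py <<'E'
from h import *
def model(x,y,th,z0=.045):
    R=np.array([[np.cos(th),-np.sin(th)],[np.sin(th),np.cos(th)]])
    def add(l,zs): return np.c_[np.array(l)@R.T+[x,y],zs]
    out=[]
    for sg in(1,-1):
        out.append(add([[-.013,sg*.017],[.013,sg*.017],[.013,sg*.017],[-.013,sg*.017],[-.013,sg*.017]],z0+np.array([.006,.006,.05,.05,.006])))
    a=np.linspace(0,2*np.pi,60)
    for w in (-.0105,.0105): out.append(add(np.c_[.025*np.cos(a),w+0*a],z0+.042+.025*np.sin(a)))
    out.append(add(np.c_[.014*np.cos(a),.014*np.sin(a)],z0+0*a))
    return out
def overlay(views,x,y,d,z0,fn):
  outs=[]
  for n,f_,cc in views:
    im=cv2.imread(f'pics/{f_}.png'); u,v=np.round(proj(cc,[x,y,z0+.035])[0]).astype(int)
    r=50 if n[0]=='w' else 25
    im=cv2.copyMakeBorder(im,60,60,60,60,cv2.BORDER_CONSTANT)
    crop=cv2.resize(im[v-r+60:v+r+60,u-r+60:u+r+60],(400,400),interpolation=cv2.INTER_CUBIC); k=400/(2*r)
    for L in model(x,y,np.radians(d),z0):
        q=((proj(cc,L)-[u-r,v-r]+.5)*k)
        cv2.polylines(crop,[np.round(q*8).astype(np.int32)],False,(0,255,0),1,cv2.LINE_AA,3)
    outs.append(crop)
  while len(outs)<4: outs.append(outs[0]*0)
  cv2.imwrite(fn,cv2.resize(cv2.vconcat([cv2.hconcat(outs[:2]),cv2.hconcat(outs[2:])]),(600,600)))
E
python3 - <<'E'
from ov import *
overlay([('w','w3',cam('wrist',ld('w3.pkl'))),('side','side0',cam('side')),('top','top0',cam('top')),('w','w2',cam('wrist',ld('w2.pkl')))],.5197,.2855,-8.8,.045,'pics/fitb.png')
E
```

```text
(no output)
```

View pics/fitb.png

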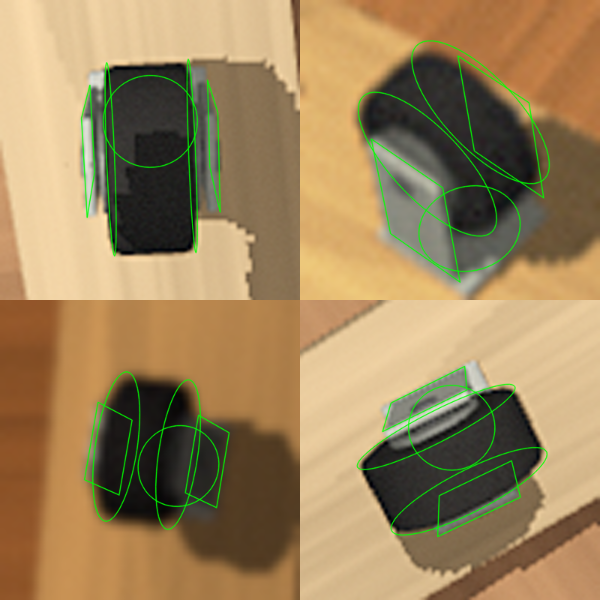

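Call:
jog_arm(
  steps=[
    {"delta_pos": [2,-3,0],"turn": 2.4,"fingers": 75},
    {"delta_pos": [2,-3,-30],"turn": 2.4,"fingers": 75},
    {"delta_pos": [2,-3,-60],"turn": 2.4,"fingers": 75},
    {"delta_pos": [2,-3,-90],"turn": 2.4,"fingers": 75},
    {"delta_pos": [2,-3,-115],"turn": 2.4,"fingers": 75},
    {"delta_pos": [2,-3,-134],"turn": 2.4,"fingers": 75},
    {"delta_pos": [2,-3,-134],"turn": 2.4,"fingers": 75},
    {"delta_pos": [2,-3,-134],"turn": 2.4,"fingers": 75},
    {"delta_pos": [2,-3,-134],"turn": 2.4,"fingers": 75},
  ],
)

```text
time_s: 5.53
position: [0.5213, 0.2859, 0.0766]
tcp_rot: [[-0.153, 0.002, 0.988], [-0.988, 0.001, -0.153], [-0.001, -1.0, 0.002]]
force: [-0.2, -0.7, -0.1]
opening: 0.755
```

Run:
```python
from h import *
s=read_state(); print(s['time_s'],s['position'],s['force'],s['opening']); sv('w4.pkl',s)
save('wrist','w4.png');save('side','s4.png')
```

```text
5.5333 [0.52134521 0.28594385 0.07655016] [-0.17582467 -0.70557242 -0.12502154] 0.7545630952362615
```

View pics/w4.png

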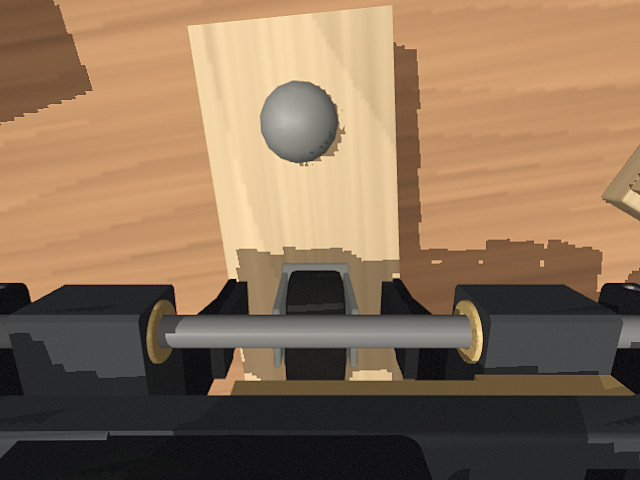

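Call:
jog_arm(
  steps=[
    {"delta_pos": [-1,0,0],"turn": 0,"fingers": 0},
    {"delta_pos": [-1,0,0],"turn": 0,"fingers": 0},
    {"delta_pos": [-1,0,0],"turn": 0,"fingers": 0},
    {"delta_pos": [-1,0,0],"turn": 0,"fingers": 0},
    {"delta_pos": [-1,0,0],"turn": 0,"fingers": 0},
    {"delta_pos": [-1,0,0],"turn": 0,"fingers": 0},
    {"delta_pos": [-1,0,0],"turn": 0,"fingers": 0},
    {"delta_pos": [-1,0,0],"turn": 0,"fingers": 0},
  ],
)

```text
time_s: 6.3
position: [0.5195, 0.2856, 0.0757]
tcp_rot: [[-0.153, 0.0, 0.988], [-0.988, 0.0, -0.153], [-0.0, -1.0, 0.0]]
force: [-0.9, -0.2, 1.5]
opening: 0.388
```

Run:
```python
from h import *
s=read_state(); print(s['time_s'],s['position'],s['tcp_rot'],s['force'],s['moment'],s['opening']); sv('w5.pkl',s)
save('wrist','w5.png');save('side','s5.png')
```

```text
6.3 [0.5194697  0.28564159 0.07566615] [[-1.53422744e-01  8.03613181e-05  9.88160642e-01]
 [-9.88160644e-01  4.78604903e-05 -1.53422749e-01]
 [-5.96231071e-05 -9.99999996e-01  7.20670040e-05]] [-0.91430579 -0.20844874  1.458022  ] [0.04391907 0.03089941 0.03540476] 0.387962543144155
```

View pics/w5.png

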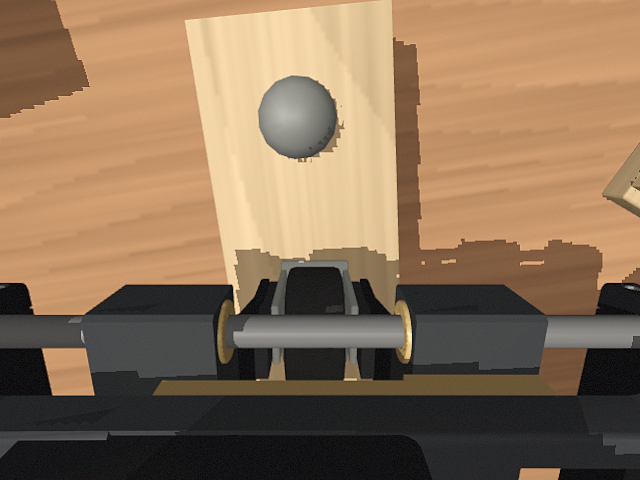

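Call:
jog_arm(
  steps=[
    {"delta_pos": [0,0,15],"turn": 0,"fingers": 0},
    {"delta_pos": [0,0,40],"turn": 0,"fingers": 0},
    {"delta_pos": [0,0,70],"turn": 0,"fingers": 0},
    {"delta_pos": [0,0,100],"turn": 0,"fingers": 0},
    {"delta_pos": [0,0,130],"turn": 0,"fingers": 0},
    {"delta_pos": [-4,-18,135],"turn": 5,"fingers": 0},
    {"delta_pos": [-11,-50,135],"turn": 11,"fingers": 0},
    {"delta_pos": [-19,-86,135],"turn": 17,"fingers": 0},
    {"delta_pos": [-27,-122,135],"turn": 23,"fingers": 0},
    {"delta_pos": [-35,-158,135],"turn": 29,"fingers": 0},
    {"delta_pos": [-43,-194,135],"turn": 35,"fingers": 0},
    {"delta_pos": [-51,-230,135],"turn": 41,"fingers": 0},
    {"delta_pos": [-59,-266,135],"turn": 47,"fingers": 0},
    {"delta_pos": [-67,-302,135],"turn": 53,"fingers": 0},
    {"delta_pos": [-75,-338,135],"turn": 59,"fingers": 0},
    {"delta_pos": [-79,-359,120],"turn": 61.8,"fingers": 0},
    {"delta_pos": [-79,-359,95],"turn": 61.8,"fingers": 0},
    {"delta_pos": [-79,-359,75],"turn": 61.8,"fingers": 0},
    {"delta_pos": [-79,-359,70],"turn": 61.8,"fingers": 0},
    {"delta_pos": [-79,-359,70],"turn": 61.8,"fingers": 0},
  ],
)

```text
time_s: 8.07
position: [0.4391, -0.073, 0.1442]
tcp_rot: [[0.798, -0.004, 0.602], [-0.602, 0.002, 0.798], [-0.004, -1.0, -0.001]]
force: [-0.6, -0.5, -1.9]
opening: 0.39
```

Call:
jog_arm(
  steps=[
    {"delta_pos": [0,0,0],"turn": 0,"fingers": 0},
    {"delta_pos": [0,0,0],"turn": 0,"fingers": 0},
    {"delta_pos": [0,0,0],"turn": 0,"fingers": 0},
  ],
)

```text
time_s: 8.32
position: [0.4413, -0.0733, 0.1465]
tcp_rot: [[0.799, 0.002, 0.601], [-0.601, -0.001, 0.799], [0.002, -1.0, 0.001]]
force: [-0.5, -0.7, -1.6]
opening: 0.388
```

Run:
```python
from ov import *
s=read_state(); print(s['time_s'],s['position'],s['tcp_rot'],s['force'],s['moment'],s['opening']); sv('w6.pkl',s)
save('wrist','w6.png');save('side','s6.png');save('top','t6.png')
for n in ['side','top','wrist']:
  for t in ['nose','castor','socket']:
    print(n,t,[(np.round(d['position'],4).tolist(),round(d['confidence'],2)) for d in tip_of(t,n)][:4])
p=s['position']; j=s['tcp_rot'][:,2]
print(np.degrees(np.arctan2(j[1],j[0])))
for n,f in (('side','s6'),('top','t6')):
    c=cam(n); im=cv2.imread(f'pics/{f}.png'); u,v=np.round(proj(c,[p[0],p[1],.09])[0]).astype(int); print(u,v)
    cv2.imwrite(f'pics/z6{n}.png',cv2.resize(im[v-40:v+40,u-40:u+40],None,fx=7,fy=7,interpolation=cv2.INTER_CUBIC))
```

```text
8.3167 [ 0.44125461 -0.07329297  0.14653455] [[ 7.98906656e-01  2.24323259e-03  6.01450848e-01]
 [-6.01450388e-01 -9.49580181e-04  7.98909588e-01]
 [ 2.36326583e-03 -9.99997033e-01  5.90567187e-04]] [-0.48752189 -0.74608722 -1.62609561] [-0.02170028 -0.03994351  0.00661344] 0.38836285328431086
side nose [([0.44, -0.0726, 0.0823], 0.68)]
side castor [([0.552, -0.0569, -0.0012], 0.72), ([0.4455, -0.0742, 0.1162], 0.52)]
side socket [([0.4369, -0.0743, 0.0604], 0.85)]
top nose [([0.7062, -0.2889, -0.0003], 0.52)]
top castor []
top socket []
wrist nose []
wrist castor [([0.4397, -0.071, 0.1142], 0.7), ([0.4373, -0.078, 0.0571], 0.22)]
wrist socket [([0.4378, -0.0752, 0.0573], 0.65)]
53.02611470021164
382 239
354 308
```

View pics/z6side.png

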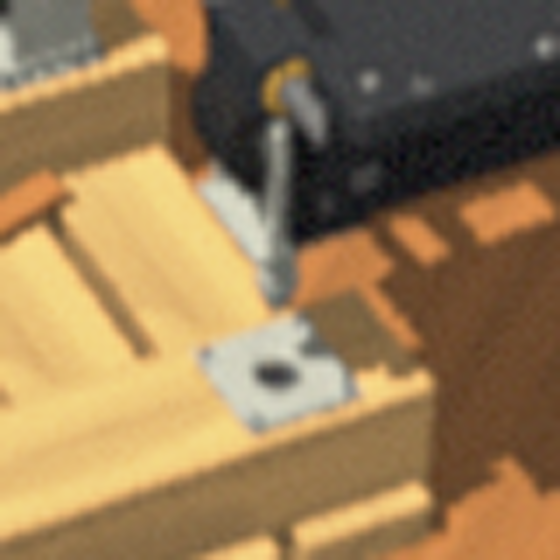

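View pics/z6top.png

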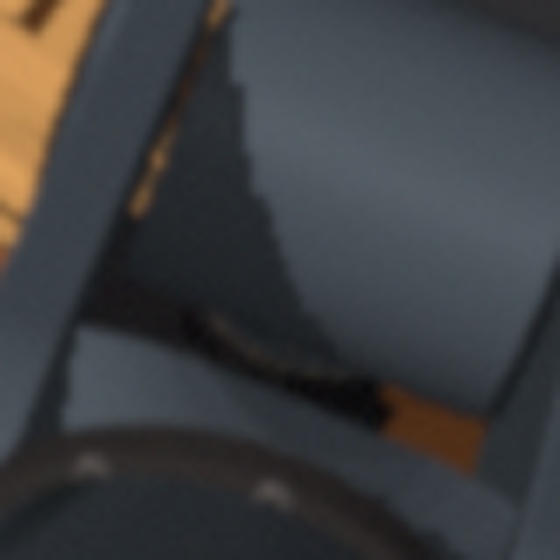

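View pics/w6.png

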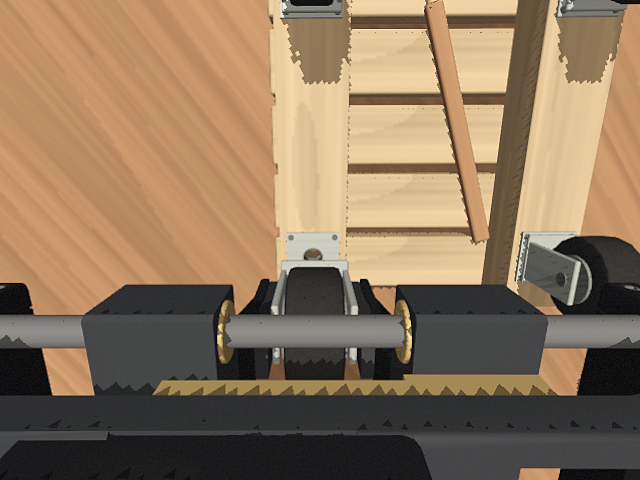

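Run:
```python
from ov import *
s=ld('w6.pkl'); c=cam('side'); p=s['position']
px=lambda q:np.array([(q[0]-3)/7+382-40,(q[1]-3)/7+239-40])
tip=px((277,303)); hole=px((275,376)); print('tip',tip,'hole',hole)
print('exp sock',proj(c,[.4398,-.0731,.058]),'exp tip at tcp',proj(c,[p[0],p[1],p[2]-.064]))
print(proj(c,[.4398,-.0731,.058])-proj(c,[.4398,-.0731,.10]))
o=atz(c,[hole],.058)[0]; print('hole side',o)
for z in (.078,.08,.082,.084): print(z,atz(c,[tip],z)[0]-o)
cw=cam('wrist',s)
# cheek tops, plate screws in wrist
im=cv2.imread('pics/w6.png'); cv2.imwrite('pics/z6w.png',cv2.resize(im[222:302,255:375],None,fx=6,fy=6,interpolation=cv2.INTER_CUBIC))
```

```text
tip [381.14285714 241.85714286] hole [380.85714286 252.28571429]
exp sock [[381.61124603 251.19204247]] exp tip at tcp [[381.54078957 241.88294269]]
[[-0.98788589 15.5742101 ]]
hole side [ 0.43982526 -0.06964317  0.058     ]
0.078 [ 0.00395282 -0.00774878  0.02      ]
0.08 [ 0.00315422 -0.00581278  0.022     ]
0.082 [ 0.00235561 -0.00387678  0.024     ]
0.084 [ 0.001557   -0.00194077  0.026     ]
```

View pics/z6w.png

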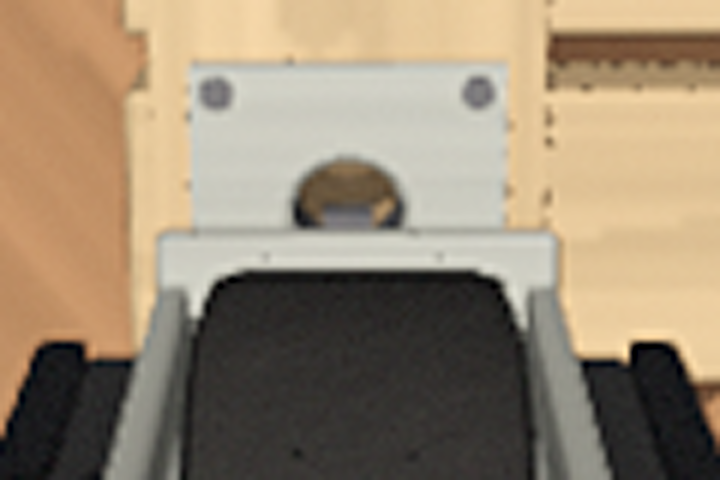

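Run:
```python
from ov import *
for i in range(8):
    s=read_state(); print(s['time_s'],np.round(s['position']*1000,2),np.round(s['tcp_rot'][0:2,1],4),np.round(s['force'],2))
    im=capture('wrist' if i%2 else 'side'); 
    if i==7: cv2.imwrite('pics/w7.png',im[:,:,::-1]); sv('w7.pkl',s)
    if i==6: cv2.imwrite('pics/s7.png',im[:,:,::-1])
im=cv2.imread('pics/w7.png'); a=cv2.resize(im[222:302,255:375],None,fx=5,fy=5,interpolation=cv2.INTER_CUBIC)
b=cv2.imread('pics/s7.png')[199:279,342:422]; b=cv2.resize(b,(400,400),interpolation=cv2.INTER_CUBIC)
cv2.imwrite('pics/z7.png',cv2.vconcat([a[:, :600],cv2.copyMakeBorder(b,0,0,0,200,cv2.BORDER_CONSTANT)]))
```

```text
8.9167 [440.39 -73.39 145.54] [-0.0001  0.    ] [ 0.5   0.55 -1.86]
8.9667 [440.41 -73.39 145.52] [-0.0001  0.    ] [-0.45 -0.18 -0.84]
9.0167 [440.39 -73.38 145.51] [-0.0001  0.0001] [-0.26 -0.1  -0.27]
9.0667 [440.4  -73.37 145.49] [-0.0001  0.0001] [ 0.68  0.22 -0.91]
9.1167 [440.38 -73.37 145.5 ] [-0.0001  0.0001] [ 0.94 -0.57 -2.38]
9.1667 [440.41 -73.38 145.51] [-0.0001  0.    ] [ 0.67 -0.21 -1.44]
9.2167 [440.39 -73.39 145.52] [-0.0001  0.    ] [-0.18  0.14 -3.15]
9.2667 [440.41 -73.37 145.52] [-0.0001  0.    ] [ 0.06 -0.92 -1.67]
```

View pics/z7.png

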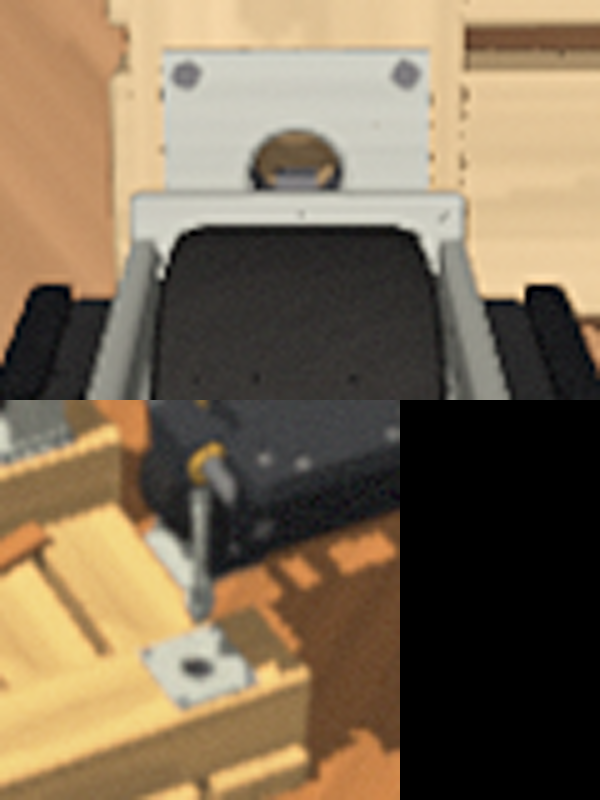

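Call:
jog_arm(
  steps=[
    {"delta_pos": [0,0,-8],"turn": 0,"fingers": 0},
    {"delta_pos": [0,0,-16],"turn": 0,"fingers": 0},
    {"delta_pos": [0,0,-22],"turn": 0,"fingers": 0},
    {"delta_pos": [0,0,-25],"turn": 0,"fingers": 0},
    {"delta_pos": [0,0,-28],"turn": 0,"fingers": 0},
    {"delta_pos": [0,0,-31],"turn": 0,"fingers": 0},
    {"delta_pos": [0,0,-34],"turn": 0,"fingers": 0},
    {"delta_pos": [0,0,-34],"turn": 0,"fingers": 0},
    {"delta_pos": [0,0,-34],"turn": 0,"fingers": 0},
    {"delta_pos": [0,0,-34],"turn": 0,"fingers": 0},
  ],
)

```text
time_s: 10.15
position: [0.4403, -0.0734, 0.1116]
tcp_rot: [[0.798, -0.0, 0.602], [-0.602, -0.0, 0.798], [-0.0, -1.0, -0.0]]
force: [-1.4, -0.2, -1.8]
opening: 0.387
```

Run:
```python
from ov import *
save('side','s8.png')
for i in range(4):
    s=read_state(); print(s['time_s'],np.round(s['position']*1000,2),np.round(s['tcp_rot'][0:2,1],4),np.round(s['force'],2),np.round(s['moment'],3)); capture('side')
b=cv2.imread('pics/s8.png')[199:279,342:422]; cv2.imwrite('pics/z8.png',cv2.resize(b,(560,560),interpolation=cv2.INTER_CUBIC))
```

```text
10.2 [440.31 -73.37 111.65] [-0.0001 -0.0001] [-1.05 -0.59 -1.9 ] [-0.122  0.093  0.024]
10.25 [440.29 -73.37 111.66] [-0.0001 -0.    ] [-0.31 -0.16 -2.49] [-0.146  0.157  0.021]
10.3 [440.3  -73.36 111.68] [-0.0001 -0.0001] [-0.38 -1.07 -1.92] [-0.133  0.103  0.063]
10.35 [440.3  -73.35 111.68] [-0.0001 -0.0001] [-0.64 -0.19 -1.32] [-0.094  0.112  0.012]
```

View pics/z8.png

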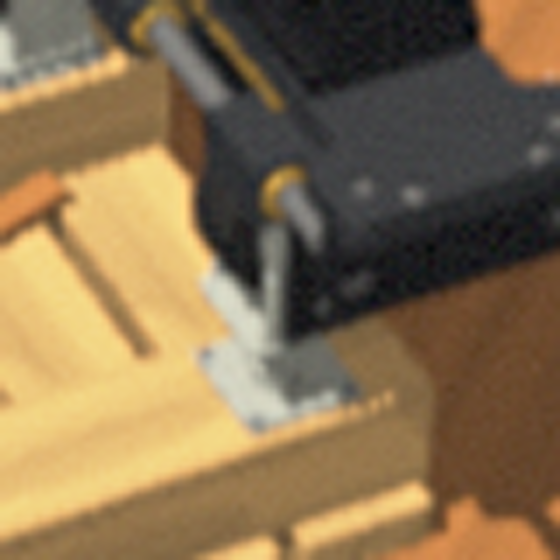

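Call:
jog_arm(
  steps=[
    {"delta_pos": [-0.3,-0.3,-1],"turn": 0,"fingers": 0},
    {"delta_pos": [-0.3,-0.3,-2],"turn": 0,"fingers": 0},
    {"delta_pos": [-0.3,-0.3,-3],"turn": 0,"fingers": 0},
    {"delta_pos": [-0.3,-0.3,-4],"turn": 0,"fingers": 0},
    {"delta_pos": [-0.3,-0.3,-5],"turn": 0,"fingers": 0},
    {"delta_pos": [-0.3,-0.3,-6],"turn": 0,"fingers": 0},
    {"delta_pos": [-0.3,-0.3,-7],"turn": 0,"fingers": 0},
    {"delta_pos": [-0.3,-0.3,-8],"turn": 0,"fingers": 0},
    {"delta_pos": [-0.3,-0.3,-9],"turn": 0,"fingers": 0},
    {"delta_pos": [-0.3,-0.3,-10],"turn": 0,"fingers": 0},
    {"delta_pos": [-0.3,-0.3,-10],"turn": 0,"fingers": 0},
  ],
)

```text
time_s: 11.32
position: [0.4403, -0.0738, 0.1016]
tcp_rot: [[0.798, 0.001, 0.602], [-0.602, -0.0, 0.798], [0.001, -1.0, 0.0]]
force: [-0.4, -0.7, 1.9]
opening: 0.391
```

Run:
```python
from ov import *
for i in range(3):
    s=read_state(); print(s['time_s'],np.round(s['position']*1000,2),np.round(s['tcp_rot'][0:2,1],4),np.round(s['force'],2),np.round(s['moment'],3)); capture('side')
```

```text
11.3167 [440.33 -73.79 101.6 ] [ 0.0006 -0.0003] [-0.39 -0.7   1.91] [-0.181  0.071 -0.011]
11.3667 [440.32 -73.78 101.58] [ 0.0005 -0.0003] [ 0.17 -1.47  2.35] [-0.161  0.11  -0.005]
11.4167 [440.33 -73.78 101.57] [ 0.0005 -0.0002] [ 0.43 -1.16  2.27] [-0.16   0.013 -0.013]
```

Call:
jog_arm(
  steps=[
    {"delta_pos": [0,-0.2,-1],"turn": 0,"fingers": 0},
    {"delta_pos": [0,-0.2,-2],"turn": 0,"fingers": 0},
    {"delta_pos": [0,-0.2,-3],"turn": 0,"fingers": 0},
    {"delta_pos": [0,-0.2,-4],"turn": 0,"fingers": 0},
    {"delta_pos": [0,-0.2,-5],"turn": 0,"fingers": 0},
    {"delta_pos": [0,-0.2,-5],"turn": 0,"fingers": 0},
  ],
)

```text
time_s: 11.97
position: [0.4402, -0.0739, 0.0962]
tcp_rot: [[0.798, 0.0, 0.602], [-0.602, -0.0, 0.798], [0.0, -1.0, 0.0]]
force: [0.1, -1.0, -1.4]
opening: 0.386
```

Call:
jog_arm(
  steps=[
    {"delta_pos": [0,0,-1],"turn": 0,"fingers": 0},
    {"delta_pos": [0,0,-2],"turn": 0,"fingers": 0},
    {"delta_pos": [0,0,-3],"turn": 0,"fingers": 0},
    {"delta_pos": [0,0,-4],"turn": 0,"fingers": 0},
    {"delta_pos": [0,0,-5],"turn": 0,"fingers": 0},
    {"delta_pos": [0,0,-5],"turn": 0,"fingers": 0},
  ],
)

```text
time_s: 12.47
position: [0.4399, -0.0737, 0.091]
tcp_rot: [[0.798, -0.001, 0.602], [-0.602, 0.0, 0.798], [-0.001, -1.0, -0.0]]
force: [0.4, -1.0, -8.4]
opening: 0.388
```

Run:
```python
from ov import *
save('side','s9.png')
for i in range(3):
    s=read_state(); print(s['time_s'],np.round(s['position']*1000,2),np.round(s['tcp_rot'][0:2,1],4),np.round(s['force'],2),np.round(s['moment'],3)); capture('side')
b=cv2.imread('pics/s9.png')[199:279,342:422]; cv2.imwrite('pics/z9.png',cv2.resize(b,(560,560),interpolation=cv2.INTER_CUBIC))
```

```text
12.5167 [439.87 -73.73  90.85] [-0.0008  0.0005] [ 1.6   0.61 -9.07] [ 0.103 -0.34  -0.027]
12.5667 [439.93 -73.65  90.83] [-0.0007  0.0007] [ 1.77 -0.52 -9.12] [ 0.052 -0.33   0.032]
12.6167 [439.92 -73.61  90.85] [-0.0008  0.0007] [ 1.39  0.84 -8.96] [ 0.014 -0.3   -0.024]
```

View pics/z9.png

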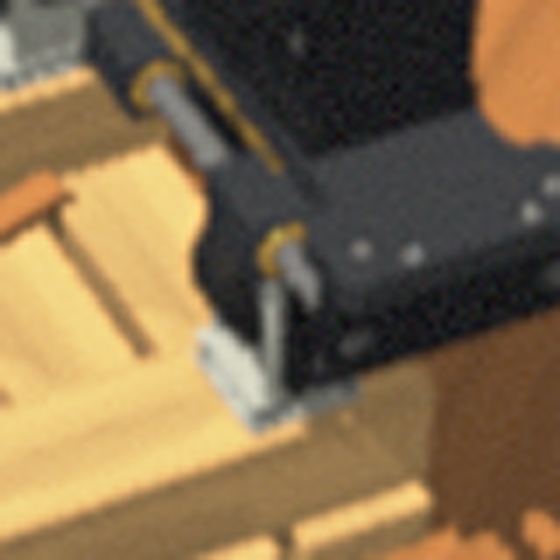

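Call:
jog_arm(
  steps=[
    {"delta_pos": [0,0,-0.7],"turn": 0,"fingers": 0},
    {"delta_pos": [0,0,-1.4],"turn": 0,"fingers": 0},
    {"delta_pos": [0,0,-2],"turn": 0,"fingers": 0},
    {"delta_pos": [0,0,-2.5],"turn": 0,"fingers": 0},
    {"delta_pos": [0,0,-3],"turn": 0,"fingers": 0},
    {"delta_pos": [0,0,-3],"turn": 0,"fingers": 0},
  ],
)

```text
time_s: 13.17
position: [0.4401, -0.0739, 0.0887]
tcp_rot: [[0.798, 0.0, 0.602], [-0.602, -0.0, 0.798], [0.0, -1.0, 0.0]]
force: [0.4, -0.3, -1.7]
opening: 0.383
```

Run:
```python
from ov import *
save('side','s9.png')
for i in range(3):
    s=read_state(); print(s['time_s'],np.round(s['position']*1000,2),np.round(s['tcp_rot'][0:2,1],4),np.round(s['force'],2),np.round(s['moment'],3)); capture('side')
```

```text
13.2167 [440.1  -73.89  88.65] [ 0.0001 -0.0001] [ 0.07 -0.14 -1.53] [ 0.007 -0.055 -0.024]
13.2667 [440.12 -73.9   88.64] [ 0.0001 -0.    ] [ 0.73  0.62 -1.1 ] [-0.024 -0.016 -0.065]
13.3167 [440.12 -73.91  88.64] [ 0.0001 -0.0001] [ 0.2   0.46 -1.78] [ 0.035  0.019 -0.   ]
```

Call:
jog_arm(
  steps=[
    {"delta_pos": [0,0,-0.5],"turn": 0,"fingers": 0},
    {"delta_pos": [0,0,-1],"turn": 0,"fingers": 0},
    {"delta_pos": [0,0,-1.5],"turn": 0,"fingers": 0},
    {"delta_pos": [0,0,-1.5],"turn": 0,"fingers": 0},
    {"delta_pos": [0,0,-1.5],"turn": 0,"fingers": 0},
  ],
)

```text
time_s: 13.78
position: [0.4401, -0.0739, 0.0886]
tcp_rot: [[0.798, 0.001, 0.602], [-0.602, -0.001, 0.799], [0.001, -1.0, 0.0]]
force: [-2.8, 0.5, 15.3]
opening: 0.388
```

Run:
```python
from ov import *
for i in range(3):
    s=read_state(); print(s['time_s'],np.round(s['position']*1000,2),np.round(s['tcp_rot'][0:2,1],4),np.round(s['force'],2),np.round(s['moment'],3)); capture('side')
```

```text
13.7833 [440.15 -73.87  88.56] [ 0.0009 -0.0005] [-2.84  0.5  15.35] [ 0.177  0.419 -0.04 ]
13.8333 [440.13 -73.88  88.56] [ 0.0009 -0.0005] [-1.77  0.44 15.06] [ 0.145  0.434 -0.004]
13.8833 [440.14 -73.87  88.57] [ 0.0009 -0.0005] [-2.93  0.46 14.19] [0.108 0.449 0.014]
```

Call:
jog_arm(
  steps=[
    {"delta_pos": [0,0,0.8],"turn": 0,"fingers": 0},
    {"delta_pos": [0,0,1.6],"turn": 0,"fingers": 0},
    {"delta_pos": [0,0,2.2],"turn": 0,"fingers": 0},
    {"delta_pos": [0,0,2.6],"turn": 0,"fingers": 0},
    {"delta_pos": [0,0,2.9],"turn": 0,"fingers": 0},
    {"delta_pos": [0,0,3.2],"turn": 0,"fingers": 0},
    {"delta_pos": [0,0,3.5],"turn": 0,"fingers": 0},
    {"delta_pos": [0,0,3.8],"turn": 0,"fingers": 0},
    {"delta_pos": [0,0,4.1],"turn": 0,"fingers": 0},
    {"delta_pos": [0,0,4.3],"turn": 0,"fingers": 0},
    {"delta_pos": [0,0,4.5],"turn": 0,"fingers": 0},
    {"delta_pos": [0,0,4.5],"turn": 0,"fingers": 0},
  ],
)

```text
time_s: 14.93
position: [0.44, -0.0738, 0.091]
tcp_rot: [[0.798, -0.001, 0.602], [-0.602, 0.0, 0.798], [-0.001, -1.0, -0.0]]
force: [1.1, -1.1, -12.7]
opening: 0.386
```

Run:
```python
from ov import *
for i in range(3):
    s=read_state(); print(s['time_s'],np.round(s['position']*1000,2),np.round(s['force'],2),np.round(s['moment'],3)); capture('side')
```

```text
14.9333 [440.01 -73.83  90.96] [  1.08  -1.13 -12.66] [-0.139 -0.3   -0.072]
14.9833 [440.03 -73.84  91.  ] [  1.83  -0.32 -13.87] [-0.146 -0.322  0.022]
15.0333 [440.03 -73.85  91.04] [  1.17  -0.32 -14.76] [-0.159 -0.39   0.003]
```

Call:
jog_arm(
  steps=[
    {"delta_pos": [0,0,-0.1],"turn": 0,"fingers": 0},
    {"delta_pos": [0,0,-0.1],"turn": 0,"fingers": 0},
  ],
)

```text
time_s: 15.25
position: [0.44, -0.0738, 0.0911]
tcp_rot: [[0.798, -0.0, 0.602], [-0.602, 0.0, 0.798], [-0.001, -1.0, -0.0]]
force: [1.7, -0.9, -16.2]
opening: 0.389
```

Run:
```python
from ov import *
for i in range(2):
    s=read_state(); print(s['time_s'],np.round(s['position']*1000,2),np.round(s['force'],2)); capture('side')
```

```text
15.25 [440.01 -73.82  91.09] [  1.72  -0.93 -16.25]
15.3 [440.   -73.84  91.1 ] [  1.68  -0.76 -17.6 ]
```

Call:
jog_arm(
  steps=[
    {"delta_pos": [0,0,-0.5],"turn": 0,"fingers": 0},
    {"delta_pos": [0,0,-0.5],"turn": 0,"fingers": 0},
  ],
)

```text
time_s: 15.52
position: [0.44, -0.0738, 0.091]
tcp_rot: [[0.798, -0.0, 0.602], [-0.602, 0.0, 0.798], [-0.0, -1.0, -0.0]]
force: [1.1, -1.1, -14.5]
opening: 0.391
```

Call:
jog_arm(
  steps=[
    {"delta_pos": [0,0,0],"turn": 0,"fingers": 0},
  ],
)

```text
time_s: 15.6
position: [0.44, -0.0738, 0.091]
tcp_rot: [[0.798, -0.0, 0.602], [-0.602, 0.0, 0.798], [-0.0, -1.0, -0.0]]
force: [1.3, -0.1, -13.5]
opening: 0.386
```

Call:
jog_arm(
  steps=[
    {"delta_pos": [0,0,0],"turn": 0,"fingers": 0},
    {"delta_pos": [0,0,0],"turn": 0,"fingers": 0},
  ],
)

```text
time_s: 15.77
position: [0.44, -0.0738, 0.091]
tcp_rot: [[0.798, -0.0, 0.602], [-0.602, 0.0, 0.798], [-0.0, -1.0, -0.0]]
force: [0.4, -0.3, -13.2]
opening: 0.389
```

Call:
jog_arm(
  steps=[
    {"delta_pos": [0,0,0],"turn": 0,"fingers": 0},
    {"delta_pos": [0,0,0],"turn": 0,"fingers": 0},
  ],
)

```text
time_s: 15.93
position: [0.44, -0.0738, 0.091]
tcp_rot: [[0.798, -0.0, 0.602], [-0.602, 0.0, 0.798], [-0.0, -1.0, -0.0]]
force: [1.5, -0.3, -13.0]
opening: 0.389
```

Call:
jog_arm(
  steps=[
    {"delta_pos": [0,0,0],"turn": 0,"fingers": 0},
    {"delta_pos": [0,0,0],"turn": 0,"fingers": 0},
  ],
)

```text
time_s: 16.1
position: [0.44, -0.0738, 0.091]
tcp_rot: [[0.798, -0.0, 0.602], [-0.602, 0.0, 0.798], [-0.0, -1.0, -0.0]]
force: [0.3, -0.6, -12.8]
opening: 0.388
```

Call:
jog_arm(
  steps=[
    {"delta_pos": [0,0,0],"turn": 0,"fingers": 0},
    {"delta_pos": [0,0,0],"turn": 0,"fingers": 0},
    {"delta_pos": [0,0,0],"turn": 0,"fingers": 0},
    {"delta_pos": [0,0,0],"turn": 0,"fingers": 0},
  ],
)

```text
time_s: 16.43
position: [0.4401, -0.0738, 0.091]
tcp_rot: [[0.798, -0.0, 0.602], [-0.602, 0.0, 0.798], [-0.0, -1.0, -0.0]]
force: [1.4, -1.5, -12.4]
opening: 0.39
```

Call:
jog_arm(
  steps=[
    {"delta_pos": [0,0,0],"turn": 0,"fingers": 0},
    {"delta_pos": [0,0,0],"turn": 0,"fingers": 0},
    {"delta_pos": [0,0,0],"turn": 0,"fingers": 0},
    {"delta_pos": [0,0,0],"turn": 0,"fingers": 0},
    {"delta_pos": [0,0,0],"turn": 0,"fingers": 0},
    {"delta_pos": [0,0,0],"turn": 0,"fingers": 0},
  ],
)

```text
time_s: 16.93
position: [0.44, -0.0738, 0.091]
tcp_rot: [[0.798, -0.0, 0.602], [-0.602, 0.0, 0.798], [-0.0, -1.0, -0.0]]
force: [0.0, -0.5, -11.6]
opening: 0.389
```

Call:
jog_arm(
  steps=[
    {"delta_pos": [0,0,0],"turn": 0,"fingers": 0},
    {"delta_pos": [0,0,0],"turn": 0,"fingers": 0},
    {"delta_pos": [0,0,0],"turn": 0,"fingers": 0},
    {"delta_pos": [0,0,0],"turn": 0,"fingers": 0},
  ],
)

```text
time_s: 17.27
position: [0.44, -0.0738, 0.0909]
tcp_rot: [[0.798, -0.0, 0.602], [-0.602, 0.0, 0.798], [-0.0, -1.0, -0.0]]
force: [-0.1, -0.3, -12.1]
opening: 0.385
```

Call:
jog_arm(
  steps=[
    {"delta_pos": [0,0,-0.6],"turn": 0,"fingers": 0},
    {"delta_pos": [0,0,-1.2],"turn": 0,"fingers": 0},
    {"delta_pos": [0,0,-1.8],"turn": 0,"fingers": 0},
    {"delta_pos": [0,0,-2.4],"turn": 0,"fingers": 0},
    {"delta_pos": [0,0,-2.8],"turn": 0,"fingers": 0},
    {"delta_pos": [0,0,-2.8],"turn": 0,"fingers": 0},
    {"delta_pos": [0,0,-2.8],"turn": 0,"fingers": 0},
  ],
)

```text
time_s: 17.85
position: [0.4403, -0.074, 0.0886]
tcp_rot: [[0.798, 0.001, 0.602], [-0.602, -0.0, 0.798], [0.001, -1.0, 0.0]]
force: [-1.6, -0.3, 4.8]
opening: 0.389
```

Call:
jog_arm(
  steps=[
    {"delta_pos": [0,0,0],"turn": 0,"fingers": 75},
    {"delta_pos": [0,0,0],"turn": 0,"fingers": 75},
    {"delta_pos": [0,0,0],"turn": 0,"fingers": 75},
    {"delta_pos": [0,0,0],"turn": 0,"fingers": 75},
    {"delta_pos": [0,0,0],"turn": 0,"fingers": 75},
    {"delta_pos": [0,0,0],"turn": 0,"fingers": 75},
  ],
)

```text
time_s: 18.35
position: [0.4402, -0.0739, 0.0881]
tcp_rot: [[0.798, 0.0, 0.602], [-0.602, -0.0, 0.798], [0.0, -1.0, 0.0]]
force: [0.4, 0.6, -0.0]
opening: 0.715
```

Call:
jog_arm(
  steps=[
    {"delta_pos": [0,0,10],"turn": 0,"fingers": 75},
    {"delta_pos": [0,0,30],"turn": 0,"fingers": 75},
    {"delta_pos": [0,0,60],"turn": 0,"fingers": 75},
    {"delta_pos": [0,0,90],"turn": 0,"fingers": 75},
    {"delta_pos": [0,0,120],"turn": 0,"fingers": 75},
    {"delta_pos": [0,0,150],"turn": 0,"fingers": 75},
    {"delta_pos": [0,0,150],"turn": 0,"fingers": 75},
    {"delta_pos": [0,0,150],"turn": 0,"fingers": 75},
    {"delta_pos": [0,0,150],"turn": 0,"fingers": 75},
  ],
)

```text
time_s: 19.1
position: [0.4395, -0.0736, 0.2377]
tcp_rot: [[0.798, -0.001, 0.602], [-0.602, 0.0, 0.798], [-0.001, -1.0, -0.0]]
force: [0.1, -0.2, 0.5]
opening: 0.753
```

Run:
```python
from ov import *
s=read_state(); print(s['time_s'],s['position'],s['force'],s['opening']); sv('wa.pkl',s)
save('wrist','wa.png');save('side','sa.png')
print([(np.round(d['position'],4).tolist(),round(d['confidence'],2)) for d in tip_of('castor','side')])
print([(np.round(d['position'],4).tolist(),round(d['confidence'],2)) for d in tip_of('castor','wrist')])
overlay([('w','wa',cam('wrist',s)),('side','sa',cam('side'))],.4400,-.0736,53,.058,'pics/fitc.png')
```

```text
19.1 [ 0.43947115 -0.07358464  0.23769139] [ 0.10741594 -0.17209405  0.541394  ] 0.7532326613430947
[([0.521, 0.2829, -0.0021], 0.74), ([0.4431, -0.0735, 0.0565], 0.63), ([0.5522, -0.0547, -0.0011], 0.26)]
[([0.439, -0.0725, 0.0547], 0.84)]
```

View pics/wa.png

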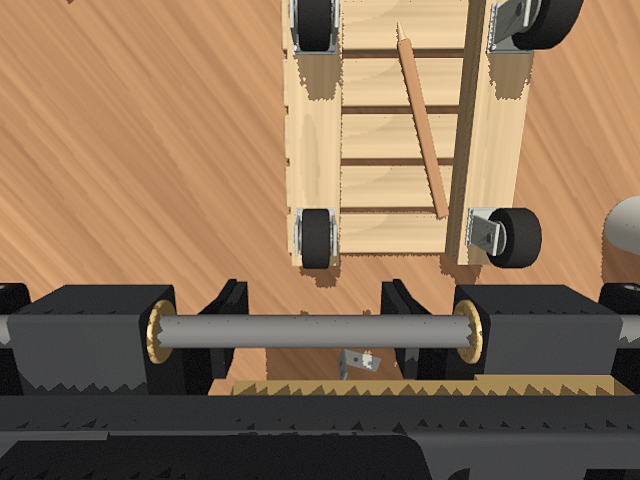

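View pics/sa.png

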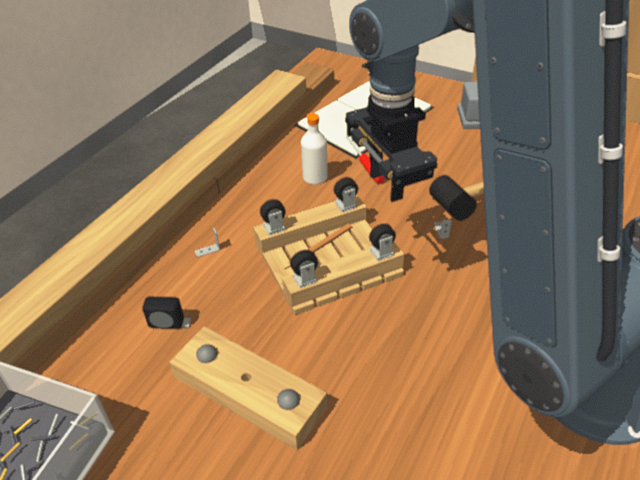

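View pics/fitc.png

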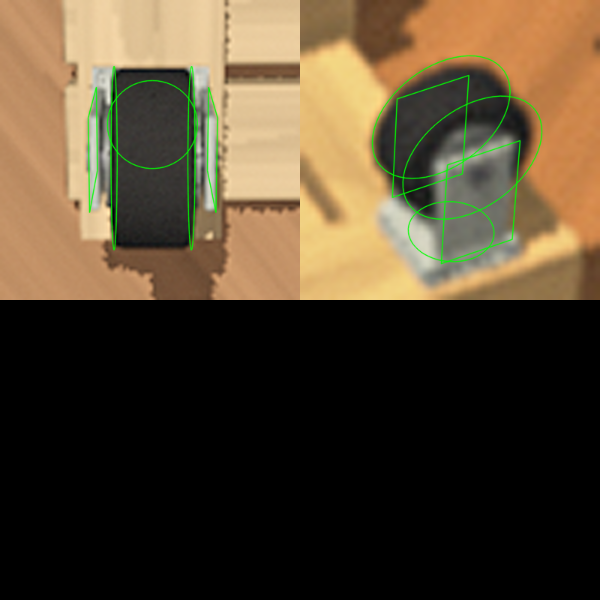

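```bash
python3 -c "
from rig import *
print(hand_in()); print(read_state()['time_s'])"
```

```text
the job is handed in; nothing more can be done
None
the job is handed in; nothing more can be done
```

The castor is fitted in the empty socket, clicked in and flat on the plate. Its wheel lines up with the other three, and I let it go and handed the job in with the clock at about 19 s.

- **Pressing home:** I lowered it in small, slow steps. The flange met a hard stop at its expected height (TCP at 88.6 mm, about 15 N at the wrist). Before that stop test it had already held against a pull of roughly 7 to 8 N, so the latch had caught.
- **Pull test:** The wrist force read 11.6 to 13.5 N upward for about 1.7 s, including the castor's 1.5 N weight, and the latch held. The pull was not steady at first. The arm's force crept up on its own to 17.6 N, the highest I read (under the 20 N limit), before I backed it off. The tool rose 2.4 mm during the pull against the stated 2 mm of play; I put the extra down to give in the grip.
- **Final check:** I set it back on its stop with about 6 N and opened the gripper. The wrist picture shows it upright with its wheel parallel to the neighbour's. In the side picture the glides, pencil, tape measure, brackets, mallet and bottle look where they started.
- **Disagreements:** The side camera's model overlay sits about 1 to 2 mm off the wrist camera's, which is within the stated calibration. At the final look the side network's top castor report was still the old hole in the block. Its second report, at the socket, agreed with the wrist camera to about 4 mm.

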